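# Lay up the espresso and the macchiato boards

### The job

Lay up the two walnut serving boards. The short board is the espresso: a demitasse cup in its wide well and the steel water beaker in its small well; the long board is the macchiato: the other demitasse cup in its wide well and the small milk jug and the lidded sugar bowl in its two small wells, either way round. Set each piece down gently so that it stands upright and flat on the floor of its well, and leave the big frothing pitcher and the tamper undisturbed where they are.

Things in the scene. Friction and masses are not known exactly. Their poses are not given: they have to be found in the camera images.
- cup_a: one of two alike white porcelain demitasse cups, open: 56 mm high, rim 62 mm across, 58 mm at 16 mm height, tapering below to a 46 mm foot; wall 4 mm. Origin: centre of the underside; z up. Ear handle along the cup's +y, out to 54 mm from the axis (6 mm thick, at 15 to 48 mm height): grip across the cup's x axis, about 36 mm up
- cup_b: one of two alike white porcelain demitasse cups, open: 56 mm high, rim 62 mm across, 58 mm at 16 mm height, tapering below to a 46 mm foot; wall 4 mm. Origin: centre of the underside; z up. Ear handle along the cup's +y, out to 54 mm from the axis (6 mm thick, at 15 to 48 mm height): grip across the cup's x axis, about 36 mm up
- beaker: plain steel water beaker without a handle, open top: 72 mm high, 50 mm across the rim, 47 mm at 30 mm height, 44 mm foot. Origin: centre of the underside; z up. Plain to grip about 42 mm above its underside, from any side
- milk_jug: the small steel milk jug, open top: 58 mm high, 52 mm across the straight wall (from 12 mm height up), 44 mm foot. Origin: centre of the underside; z up. The handle sticks out along the jug's +y to 50 mm from the axis, the pouring lip along -y to 41 mm. Plain to grip across the jug's x axis, about 36 mm above its underside
- sugar_bowl: white porcelain sugar bowl with a fixed domed lid, no handle: straight wall 58 mm across between 17 and 44 mm height, lid rim 61 mm across at 44 to 48 mm, lid knob up to 74 mm, 44 mm foot. Origin: centre of the underside; z up. Plain to grip about 33 mm above its underside, from any side
- short_board: walnut serving board, fixed, 215 x 110 mm, 18 mm thick, two round cork-lined wells in a row. Origin: centre of the underside; x along the length (towards the far end, within 12 degrees of the robot's x). Wide well (cup) 76 mm across at x = -50 mm, at the end near the robot; small well 60 mm across at x = +55 mm. All at y = 0, flat floor 12 mm above the counter, 6 mm deep
- long_board: walnut serving board, fixed, 315 x 110 mm, 18 mm thick, three round cork-lined wells in a row. Origin: centre of the underside; x along the length (towards the far end, within 12 degrees of the robot's x). Wide well (cup) 76 mm across at x = -100 mm, at the end near the robot; small wells 60 mm across at x = +5 and +105 mm. All at y = 0, flat floor 12 mm above the counter, 6 mm deep
- pitcher: the big steel frothing pitcher, loose, not part of the job: 90 mm high, 80 mm across near its base, 66 mm across the rim, handle along its +y to 65 mm from the axis, handle turned away from the robot. Origin: centre of the underside. Stands among the pieces; leave it alone
- tamper: coffee tamper, loose, not part of the job: aluminium base 58 mm across, walnut handle 38 mm across, 90 mm high, standing upright. Origin: centre of the underside. Stands among the pieces, near a levelling puck (59 mm across, 30 mm high) and a filter basket (55 mm across, 24 mm high); leave it alone
Not all that is in view belongs to the job. Leave any blue look-alike of the cup_a alone.

How it is judged (in metres and radians):
At the end, for the whole second after the job is handed in: A cup in each board's wide well (within 17 mm of its centre), the beaker in the short board's small well, milk jug and sugar bowl in the long board's small wells, one each (within 11 mm); all on the well floor (12 mm up, within 2.5), upright within 0.1 rad, slower than 0.02 m/s ((((x of cup_a in the frame of short_board between -0.067 and -0.033 m and y of cup_a in the frame of short_board between -0.017 and 0.017 m and z of cup_a in the frame of short_board between 0.0095 and 0.0145 m) and (x of cup_b in the frame of long_board between -0.117 and -0.083 m and y of cup_b in the frame of long_board between -0.017 and 0.017 m and z of cup_b in the frame of long_board between 0.0095 and 0.0145 m)) or ((x of cup_b in the frame of short_board between -0.067 and -0.033 m and y of cup_b in the frame of short_board between -0.017 and 0.017 m and z of cup_b in the frame of short_board between 0.0095 and 0.0145 m) and (x of cup_a in the frame of long_board between -0.117 and -0.083 m and y of cup_a in the frame of long_board between -0.017 and 0.017 m and z of cup_a in the frame of long_board between 0.0095 and 0.0145 m))) and x of beaker in the frame of short_board between 0.044 and 0.066 m and y of beaker in the frame of short_board between -0.011 and 0.011 m and z of beaker in the frame of short_board between 0.0095 and 0.0145 m and (((x of milk_jug in the frame of long_board between -0.006 and 0.016 m and y of milk_jug in the frame of long_board between -0.011 and 0.011 m and z of milk_jug in the frame of long_board between 0.0095 and 0.0145 m) and (x of sugar_bowl in the frame of long_board between 0.094 and 0.116 m and y of sugar_bowl in the frame of long_board between -0.011 and 0.011 m and z of sugar_bowl in the frame of long_board between 0.0095 and 0.0145 m)) or ((x of sugar_bowl in the frame of long_board between -0.006 and 0.016 m and y of sugar_bowl in the frame of long_board between -0.011 and 0.011 m and z of sugar_bowl in the frame of long_board between 0.0095 and 0.0145 m) and (x of milk_jug in the frame of long_board between 0.094 and 0.116 m and y of milk_jug in the frame of long_board between -0.011 and 0.011 m and z of milk_jug in the frame of long_board between 0.0095 and 0.0145 m))) and angle between each of cup_a, cup_b, beaker, milk_jug, sugar_bowl's own z axis and vertical below 0.1 rad and linear speed of each of cup_a, cup_b, beaker, milk_jug, sugar_bowl below 0.02 m/s); the robot touches nothing.
It fails at once if the frothing pitcher is pushed more than 30 mm from its place or tipped over (distance of pitcher from where it was at the start of the episode above 0.03 m or angle between pitcher's own z axis and vertical above 0.4 rad).
It fails at once if the tamper is pushed more than 30 mm from its place or tipped over (distance of tamper from where it was at the start of the episode above 0.03 m or angle between tamper's own z axis and vertical above 0.4 rad).
It fails at once if a piece is dropped or banged onto a board (it comes down the last 25 mm or so at over 0.45 m/s: a fall of more than about 10 mm) ((linear speed of cup_a above 0.45 m/s and z of cup_a in the frame of short_board below 0.035 m and y of cup_a in the frame of short_board between -0.055 and 0.055 m and x of cup_a in the frame of short_board between -0.107 and 0.107 m) or (linear speed of cup_a above 0.45 m/s and z of cup_a in the frame of long_board below 0.035 m and y of cup_a in the frame of long_board between -0.055 and 0.055 m and x of cup_a in the frame of long_board between -0.157 and 0.157 m) or (linear speed of cup_b above 0.45 m/s and z of cup_b in the frame of short_board below 0.035 m and y of cup_b in the frame of short_board between -0.055 and 0.055 m and x of cup_b in the frame of short_board between -0.107 and 0.107 m) or (linear speed of cup_b above 0.45 m/s and z of cup_b in the frame of long_board below 0.035 m and y of cup_b in the frame of long_board between -0.055 and 0.055 m and x of cup_b in the frame of long_board between -0.157 and 0.157 m) or (linear speed of beaker above 0.45 m/s and z of beaker in the frame of short_board below 0.035 m and y of beaker in the frame of short_board between -0.055 and 0.055 m and x of beaker in the frame of short_board between -0.107 and 0.107 m) or (linear speed of beaker above 0.45 m/s and z of beaker in the frame of long_board below 0.035 m and y of beaker in the frame of long_board between -0.055 and 0.055 m and x of beaker in the frame of long_board between -0.157 and 0.157 m) or (linear speed of milk_jug above 0.45 m/s and z of milk_jug in the frame of short_board below 0.035 m and y of milk_jug in the frame of short_board between -0.055 and 0.055 m and x of milk_jug in the frame of short_board between -0.107 and 0.107 m) or (linear speed of milk_jug above 0.45 m/s and z of milk_jug in the frame of long_board below 0.035 m and y of milk_jug in the frame of long_board between -0.055 and 0.055 m and x of milk_jug in the frame of long_board between -0.157 and 0.157 m) or (linear speed of sugar_bowl above 0.45 m/s and z of sugar_bowl in the frame of short_board below 0.035 m and y of sugar_bowl in the frame of short_board between -0.055 and 0.055 m and x of sugar_bowl in the frame of short_board between -0.107 and 0.107 m) or (linear speed of sugar_bowl above 0.45 m/s and z of sugar_bowl in the frame of long_board below 0.035 m and y of sugar_bowl in the frame of long_board between -0.055 and 0.055 m and x of sugar_bowl in the frame of long_board between -0.157 and 0.157 m)).
It also fails if it takes over 128 s, if anything falls off the work surface, if the arm or the gripper's body presses on something with over 40 N, if the wrist force passes 120 N, or if a joint passes its speed limit or range.

### The arm

A 6-joint arm with a two-finger parallel gripper is mounted at the origin on the work surface. World frame = base frame: x ahead of the robot, y to its left, z up, the work surface at z = 0. Lengths are in m, angles in degrees, forces in N, time in s.
With the tool pointing down it reaches from about 0.375 to 0.975 m from the base axis. Payload 3.8 kg.
Tool frame: the origin (TCP) lies on the centre line of the jaws, within the pads' length; the fingertips stand 11 mm ahead of it and the grasp point (between the pads) lies 8 mm behind it; z points along the fingers, y is the line along which they close (so a half turn about z gives the same grasp; the last joint's range is limited). The gripper opens to 85 mm and grips with 20 to 120 N. Pads are 22 mm wide; open, the fingers measure 114 mm over their backs; the gripper's body (76 mm by 85 mm) begins 54 mm behind the grasp point. The pads swing forward as they close: fully open they stand 13 mm farther back than shut.
Start: joints at [-76.656, 15.12, 91.902, -0, 72.978, -2.114], TCP at [0.18, -0.651, 0.242] pointing down, gripper open.
Joint ranges: [-150.88, 150.88], [-54.13, 125.18], [17.81, 147.31], [-75.09, 255.09], [0, 152.58], [-146.25, 146.25]. Speed limits (degrees/s): [147.25, 147.25, 180, 180, 180, 180].

### API

Orientations are given as a 3x3 rotation matrix whose columns are the frame's x, y, z axes.
In Python, from rig import bot gives the robot as it stands. The module is installed in compiled form; this text tells all that it offers.
- The arm moves only by the tool step_arm, never from a script. Its argument "targets" is a list of rows, each a list of 2 entries, a list of its own where there are three numbers: the shift along the tool's x, y, z in units of 0.25 m (1.0 is 0.25 m), then the turn, a rotation vector about the tool's x, y, z in units of 90 degrees (1.0 is 90 degrees). In form: [[[dx, dy, dz], [ax, ay, az]], ...]. A call has 1 to 20 rows; each row is the pose to reach, as a shift and turn from the pose commanded when the call began, along the tool's axes at that moment; what a row does not reach only later rows make up. A row lasts 1/10 s, in which the tool goes at most 50 mm and 8.59 degrees, less where a joint would pass 70% of its speed; a pose out of reach is approached as far as the arm can. A call with a number of a shift or a turn outside -1 to 1 is refused whole. A call with a gripper value outside its range is refused whole. "hand" is the closure, from 0 (fully open) to 1 (shut), set as the call begins (left out, the last holds). The fingers move at their own pace and stop on an object; "force" is the grip in N (left out, the last holds). Time passes only in rows, so rows that repeat a pose let the fingers close. It gives the time, the measured TCP pose, the force, the opening and the grip force at its end, in the units of the state.
- bot.get_obs(): the state, without advancing time (a new reading comes with each control period).
- bot.get_image(name): name is "scene" or "top" or "wrist"; returns a dict with "image" (480x640x3 uint8, red, green, blue), "mtx" (3x3 intrinsics, pixels), "dist" ([k1, k2, p1, p2, k3] as OpenCV has them; the pictures are not rectified), "rvec" (rotation vector, rad) and "tvec" (3), from world to camera coordinates, as OpenCV has them. Camera axes: x right, y down, z forward; pixel columns grow to the right and rows downward; lengths in m; the calibration is good to about 2 mm. A picture is of the moment at which its call begins. There is no depth.
- bot.finish_job(): hands the job in; it is judged then, once.
Trained networks look in a picture, given as the dict that the camera call returned (one of the last four; its "shot" number tells which), for a name from the list of things; names that differ only in an ending like _2 or _b are one class to them, and where a whole thing is asked for, a point or a joint stands for the part that bears it (a point fixed in the world has none). Each returns a list of dicts, best first, with "conf" (0 to 1); they miss things now and then, are a little off and sometimes report something else, mostly with a low value. They report only what shows in the picture. A call takes as long as a camera call. They do not tell look-alikes from the thing itself.
- bot.recognise(name, picture): "rect" ([centre column, centre row, width, height] in pixels, round what is visible of it).
- bot.cut_out(name, picture): "region" (480x640 bool, what is visible of it) and "rect" ([centre column, centre row, width, height] in pixels, round what is visible of it).
The state is a dict: "time_s": time; "joints": joint angles; "dq": joint speeds; "tau": joint torques, N m; "eef_pos": TCP position; "orientation": TCP orientation; "contact_force": force on the tool from outside, world axes, zero at the start; "moment": the same for the moment, N m; "opening": finger opening in m; "grip_force": force on a finger pad.
Only numpy, scipy, OpenCV 4.12 (cv2) and the standard library are available. Lean on these libraries where they do the work, as an engineer would, in place of code of your own. Each camera call takes 0.05 s, during which the arm holds its last target. There are 200 camera calls.

## Working session

There is one attempt and no reset: what is moved stays moved. The work goes in short steps, Python scripts to look and compute and a tool call to move; the robot and the scene stay as the last step left them, time stands still between calls to the robot, and variables do not carry over. Pictures are saved under pics/ and viewed, at most 14 in all, crops included, and the job is handed in when it is done.

Besides the shell and the picture viewer there is one more tool, called after "Call:" by a JSON object that holds its "op" and its "data". step_arm: Moves the arm, as the interface text tells. Its arguments: {"type":"object","properties":{"targets":{"type":"array","items":{"type":"array"}},"hand":{"type":"number"},"force":{"type":"number"}},"required":["targets"]}

```bash
mkdir -p pics; python3 - <<'E'
from rig import bot
import cv2
o=bot.get_obs();print({k:o[k] for k in('time_s','eef_pos','orientation','opening')})
for n in("scene","top"):
    p=bot.get_image(n);cv2.imwrite(f"pics/{n}0.png",p["image"][:,:,::-1]);print(n,p["mtx"],p["dist"],p["rvec"],p["tvec"])
    for t in("cup_a","beaker","milk_jug","sugar_bowl","short_board","long_board","pitcher","tamper"):
        print(t,[( [round(float(x)) for x in d["rect"]],round(d["conf"],2)) for d in bot.recognise(t,p)])
E
```

```text
{'time_s': 0.0, 'eef_pos': array([ 0.17975942, -0.64987814,  0.24093096]), 'orientation': array([[ 9.63811712e-01,  2.66583406e-01, -5.20517659e-04],
       [ 2.66583898e-01, -9.63809156e-01,  2.22187702e-03],
       [ 9.06358555e-05, -2.28023272e-03, -9.99997396e-01]]), 'opening': 0.08541106879787869}
scene [[473.82297822   0.         308.7860868 ]
 [  0.         473.82297822 237.85712482]
 [  0.           0.           1.        ]] [-0.12878215  0.          0.          0.          0.        ] [ 1.61086013  1.95252612 -0.79580028] [ 0.07520244 -0.28364527  1.43827912]
cup_a [([409, 207, 24, 35], 0.85), ([360, 244, 34, 28], 0.69), ([297, 285, 39, 33], 0.65), ([452, 191, 30, 28], 0.63), ([260, 230, 20, 30], 0.2)]
beaker [([349, 332, 24, 34], 0.68)]
milk_jug [([260, 231, 20, 30], 0.76)]
sugar_bowl [([296, 284, 34, 35], 0.64), ([219, 319, 31, 34], 0.61)]
short_board [([168, 244, 76, 75], 0.57)]
long_board [([441, 296, 74, 120], 0.79)]
pitcher [([275, 334, 56, 55], 0.87)]
tamper [([234, 268, 22, 40], 0.56), ([276, 334, 57, 53], 0.39)]
top [[442.04395416   0.         326.3856244 ]
 [  0.         442.04395416 239.25515472]
 [  0.           0.           1.        ]] [-0.06723052  0.          0.          0.          0.        ] [-2.2166492   2.22489503 -0.06437968] [-0.01626452  0.44314493  1.06789118]
cup_a [([318, 182, 39, 29], 0.91), ([223, 318, 30, 34], 0.86), ([266, 245, 24, 26], 0.7), ([173, 348, 32, 29], 0.59)]
beaker [([260, 139, 23, 29], 0.74), ([317, 182, 37, 28], 0.66)]
milk_jug [([367, 243, 20, 33], 0.75)]
sugar_bowl [([374, 136, 24, 30], 0.71)]
short_board [([451, 220, 48, 89], 0.86)]
long_board [([193, 208, 65, 136], 0.88), ([373, 135, 25, 25], 0.34)]
pitcher [([321, 126, 49, 38], 0.77)]
tamper [([378, 191, 25, 27], 0.76)]
```

```bash
python3 - <<'E'
import cv2
a=cv2.imread("pics/top0.png")[80:400,120:520];cv2.imwrite("pics/top0c.png",cv2.resize(a,(750,600),interpolation=cv2.INTER_CUBIC))
a=cv2.imread("pics/scene0.png")[150:390,120:500];cv2.imwrite("pics/scene0c.png",cv2.resize(a,(800,505),interpolation=cv2.INTER_CUBIC))
E
```

```text
(no output)
```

View pics/top0c.png

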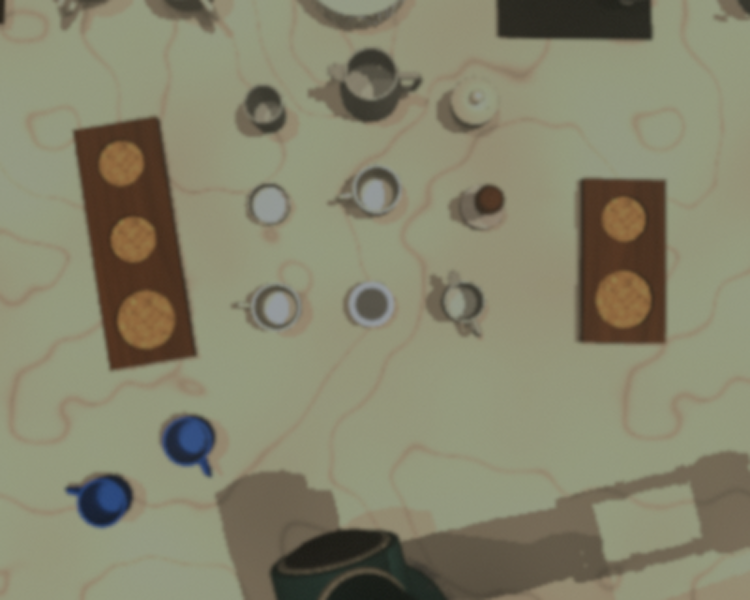

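View pics/scene0c.png

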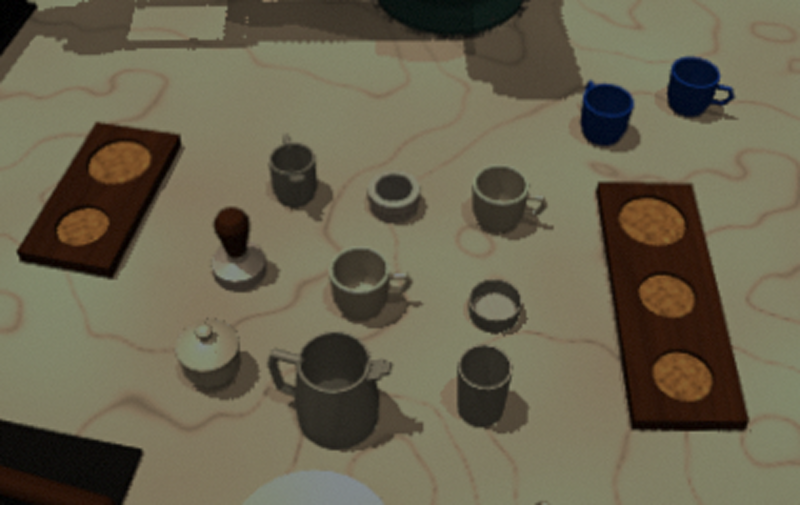

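Top view: white cups at about (320,182) and (266,243). Things that could be mistaken for them are the blue cups (220,315) and (175,346), the basket (264,189) and the puck (318,242). The other pieces are the jug (366,240), sugar bowl (372,134), beaker (261,138), pitcher (318,125) and tamper (378,190). I choose the two white-handled cups.

```bash
cat > h.py <<'E'
import numpy as np, cv2
from scipy.optimize import minimize
S=4
# profile (z,r) ; extra convex lumps (list of points in body frame)
def lump(y0,y1,z0,z1,w=.003): return np.array([[x,y,z] for x in(-w,w) for y in(y0,y1) for z in(z0,z1)])
M={'cup_a':([(0,.023),(.016,.029),(.056,.031)],[lump(.029,.054,.015,.048)]),
'beaker':([(0,.022),(.03,.0235),(.072,.025)],[]),
'milk_jug':([(0,.022),(.012,.026),(.058,.026)],[lump(.026,.05,.012,.05),np.array([[-.012,-.022,.058],[.012,-.022,.058],[0,-.041,.058],[0,-.026,.035]])]),
'sugar_bowl':([(0,.022),(.017,.029),(.044,.029),(.044,.0305),(.048,.0305),(.06,.02),(.066,.006),(.074,.006)],[]),
'pitcher':([(0,.038),(.012,.04),(.09,.033)],[lump(.035,.065,.02,.08)]),
'tamper':([(0,.029),(.02,.029),(.03,.019),(.09,.019)],[]),
'short_board':([],[np.array([[x,y,z] for x in(-.1075,.1075) for y in(-.055,.055) for z in(0,.018)])]),
'long_board':([],[np.array([[x,y,z] for x in(-.1575,.1575) for y in(-.055,.055) for z in(0,.018)])])}
def parts(n):
    prof,ex=M[n];t=np.linspace(0,2*np.pi,40)
    segs=[np.vstack([[[r*np.cos(a),r*np.sin(a),z] for a in t] for z,r in q]) for q in zip(prof[:-1],prof[1:])]
    return segs+list(ex)
def proj(p,P): return cv2.projectPoints(np.asarray(P,float).reshape(-1,1,3),p['rvec'],p['tvec'],p['mtx'],p['dist'])[0].reshape(-1,2)
def render(n,x,y,a,p,z=0.):
    R=np.array([[np.cos(a),-np.sin(a),0],[np.sin(a),np.cos(a),0],[0,0,1]])
    im=np.zeros((480*S,640*S),np.uint8)
    for q in parts(n):
        u=(proj(p,q@R.T+[x,y,z])+.5)*S
        cv2.fillConvexPoly(im,cv2.convexHull(np.round(u*16).astype(np.int32)),1,shift=4)
    return im>0
def ray(p,uv,z):
    u=cv2.undistortPoints(np.array([[uv]],float),p['mtx'],p['dist'])[0,0]
    R=cv2.Rodrigues(np.array(p['rvec'],float))[0];c=-R.T@np.ravel(p['tvec']);d=R.T@[u[0],u[1],1]
    return c+d*(z-c[2])/d[2]
def iou(a,b): return (a&b).sum()/max(1,(a|b).sum())
def fit(n,masks,x,y,yaws,z=0.):
    """masks: list of (picture,bool mask)"""
    big=[(p,cv2.resize(m.astype(np.uint8),None,fx=S,fy=S,interpolation=cv2.INTER_NEAREST)>0) for p,m in masks]
    f=lambda v:sum(1-iou(render(n,v[0],v[1],v[2],p,z),m) for p,m in big)
    b=min(((f((x,y,a)),a) for a in yaws))[1]
    r=minimize(f,(x,y,b),method='Nelder-Mead',options=dict(initial_simplex=[(x,y,b),(x+.008,y,b),(x,y+.008,b),(x,y,b+.2)],xatol=2e-4,fatol=1e-4,maxiter=90))
    return r.x,[iou(render(n,*r.x,p,z),m) for p,m in big]
def pick(ds,uv):
    ds=[d for d in ds if np.hypot(d['rect'][0]-uv[0],d['rect'][1]-uv[1])<16]
    return ds[0]['region'] if ds else None
E
cat > m.py <<'E'
from h import *; from rig import bot
T=bot.get_image('top');C=bot.get_image('scene')
seeds=[('cup_a',320,182),('cup_a',266,243),('beaker',260,139),('milk_jug',367,243),('sugar_bowl',374,136),('pitcher',321,126),('tamper',378,191),('short_board',451,220),('long_board',193,208)]
for n,u,v in seeds:
    s=ray(T,(u,v),.03); ms=[]
    for p in(T,C):
        m=pick(bot.cut_out(n,p),(u,v) if p is T else proj(p,[s])[0])
        if m is not None: ms.append((p,m))
    yaws=np.radians([-8,0,8]) if 'board' in n else np.arange(-3,3.1,.4) if n in('cup_a','milk_jug','pitcher') else [0]
    out=[]
    for q in [ms]+([[m] for m in ms] if len(ms)>1 else []):
        x,i=fit(n,q,s[0],s[1],yaws);out.append((np.round(x[:2],4).tolist(),round(float(np.degrees(x[2])),1),np.round(i,2).tolist()))
    print(n,len(ms),*out)
    if 'board' in n:
        for w in((-.05,.055) if n[0]=='s' else (-.1,.005,.105)):
            x,_a,_i=out[0];a=np.radians(_a);print('  well',np.round([x[0]+w*np.cos(a),x[1]+w*np.sin(a)],4))
# cork
hsv=cv2.cvtColor(T['image'],cv2.COLOR_RGB2HSV)
for p in(T,C):
    hsv=cv2.cvtColor(p['image'],cv2.COLOR_RGB2HSV);m=cv2.inRange(hsv,(8,90,110),(22,255,255))
    n_,_,st,ce=cv2.connectedComponentsWithStats(m)
    for k in range(1,n_):
        if st[k,4]>120: print('cork',st[k].tolist(),np.round(ray(p,ce[k],.013)[:2],4))
E
python3 m.py
```

```text
cup_a 1 ([0.5788, -0.0052], 105.8, [0.87])
cup_a 2 ([0.4335, 0.1214], -1.1, [0.94, 0.88]) ([0.4336, 0.1223], 171.2, [0.9]) ([0.4341, 0.1194], 2.8, [0.91])
beaker 2 ([0.6836, 0.1357], 7.1, [0.94, 0.9]) ([0.6839, 0.137], 7.5, [0.96]) ([0.6833, 0.1343], 6.0, [0.93])
milk_jug 2 ([0.4391, -0.1128], 114.4, [0.89, 0.9]) ([0.4388, -0.1118], -70.1, [0.87]) ([0.4375, -0.1146], 115.4, [0.92])
sugar_bowl 2 ([0.6946, -0.1282], 8.9, [0.95, 0.93]) ([0.6948, -0.1279], -4.4, [0.95]) ([0.6944, -0.1286], 5.7, [0.94])
pitcher 2 ([0.7151, 0.0027], -25.4, [0.82, 0.81]) ([0.7147, 0.0033], -18.1, [0.83]) ([0.7163, 0.0024], 50.5, [0.84])
tamper 2 ([0.5627, -0.1407], 5.5, [0.92, 0.82]) ([0.5615, -0.1399], 1.6, [0.92]) ([0.5641, -0.1415], -1.2, [0.83])
short_board 2 ([0.4935, -0.3283], -0.4, [0.97, 0.97]) ([0.4932, -0.3277], 0.0, [0.97]) ([0.4947, -0.3289], -0.3, [0.97])
  well [ 0.4435 -0.328 ]
  well [ 0.5485 -0.3287]
long_board 2 ([0.5168, 0.3093], 9.0, [0.97, 0.98]) ([0.5168, 0.3096], 9.0, [0.98]) ([0.5176, 0.3088], 9.3, [0.98])
  well [0.418  0.2937]
  well [0.5217 0.3101]
  well [0.6205 0.3257]
cork [173, 156, 24, 23, 437] [0.62   0.3266]
cork [441, 185, 23, 24, 419] [ 0.5471 -0.3273]
cork [179, 196, 24, 24, 449] [0.5214 0.3099]
cork [438, 225, 29, 30, 694] [ 0.4415 -0.3256]
cork [183, 235, 30, 31, 733] [0.4178 0.2927]
cork [163, 218, 28, 18, 369] [ 0.4415 -0.3265]
cork [415, 245, 30, 21, 449] [0.4178 0.292 ]
cork [148, 249, 23, 17, 262] [ 0.5468 -0.329 ]
cork [424, 281, 25, 19, 334] [0.5213 0.3094]
cork [431, 318, 26, 22, 391] [0.62   0.3256]
```

```bash
cat > go.py <<'E'
# usage: go.py x,y,z,phi ...  -> rows from current pose (shift/0.25, turn/90)
import sys,numpy as np; from rig import bot; from scipy.spatial.transform import Rotation as Rr
def rows(ws):
    o=bot.get_obs();p=o['eef_pos'];R=o['orientation']
    print(np.round(p,4),'phi',round(float(np.degrees(np.arctan2(R[1,0],R[0,0]))),2),'t',o['time_s'],'open',round(o['opening'],4),'grip',o['grip_force'],'F',np.round(o['contact_force'],1),'j',np.round(o['joints']))
    for w in ws:
        a=np.radians(w[3]);c,s=np.cos(a),np.sin(a);T=np.array([[c,s,0],[s,-c,0],[0,0,-1]])
        d=R.T@(np.array(w[:3])-p)/.25;r=Rr.from_matrix(R.T@T).as_rotvec(degrees=True)/90
        print(w,'->',np.round(d,3).tolist(),np.round(r,3).tolist(),'n>=',int(np.ceil(max(np.linalg.norm(d)*5,np.linalg.norm(r)*90/8.59))))
if __name__=='__main__': rows([list(map(float,a.split(','))) for a in sys.argv[1:]])
E
python3 go.py .315,-.38,.24,20
```

```text
[ 0.1799 -0.6506  0.2423] phi 15.46 t 1.9 open 0.0855 grip 0.0 F [-0.  -1.2 -0.7] j [-77.  15.  92.   0.  73.  -2.]
[0.315, -0.38, 0.24, 20.0] -> [0.809, -0.899, 0.009] [0.0, -0.0, -0.05] n>= 7
```

Call:
{"op": "step_arm", "data": {"targets": [[[0.8, -0.9, 0], [0, 0, 0]], [[0.8, -0.9, 0], [0, 0, 0]], [[0.8, -0.9, 0], [0, 0, 0]], [[0.8, -0.9, 0], [0, 0, 0]], [[0.8, -0.9, 0], [0, 0, 0]], [[0.8, -0.9, 0], [0, 0, 0]], [[0.8, -0.9, 0], [0, 0, 0]], [[0.8, -0.9, 0], [0, 0, 0]]], "hand": 0, "force": 40}}

```text
time_s: 2.7
eef_pos: [0.3133, -0.3797, 0.2427]
orientation: [[0.963, 0.269, 0.0], [0.269, -0.963, -0.001], [0.0, 0.001, -1.0]]
contact_force: [-0.8, -0.1, 0.5]
opening: 0.0858
grip_force: 0.0
```

Call:
{"op": "step_arm", "data": {"targets": [[[0.7, -0.91, 0], [0, 0, -0.05]], [[0.7, -0.91, 0], [0, 0, -0.05]], [[0.7, -0.91, 0], [0, 0, -0.05]], [[0.7, -0.91, 0], [0, 0, -0.05]], [[0.7, -0.91, 0], [0, 0, -0.05]], [[0.7, -0.91, 0], [0, 0, -0.05]], [[0.7, -0.91, 0], [0, 0, -0.05]]]}}

```text
time_s: 3.4
eef_pos: [0.4224, -0.1125, 0.2426]
orientation: [[0.939, 0.345, 0.001], [0.345, -0.939, 0.001], [0.001, -0.0, -1.0]]
contact_force: [0.1, -0.7, -0.4]
opening: 0.0854
grip_force: 0.0
```

```bash
cat > w.py <<'E'
import sys; from h import *; from rig import bot
W=bot.get_image('wrist');cv2.imwrite(sys.argv[1],W['image'][:,:,::-1])
R=cv2.Rodrigues(np.array(W['rvec'],float))[0];print('cam',np.round(-R.T@np.ravel(W['tvec']),3),'axis',np.round(R[2],2))
for a in sys.argv[2:]:
    n,x,y=a.split(',');x,y=float(x),float(y)
    ds=bot.cut_out(n,W);uv=proj(W,[[x,y,.03]])[0]
    print(n,'expect',np.round(uv),[(np.round(d['rect']).tolist(),round(d['conf'],2)) for d in ds])
    ds=[d for d in ds if np.hypot(*(np.array(d['rect'][:2])-uv))<60]
    if ds:
        r,i=fit(n,[(W,ds[0]['region'])],x,y,np.arange(-3,3.1,.3) if M[n][1] else [0]);print('  fit',np.round(r[:2],4),round(float(np.degrees(r[2])),1),i)
E
python3 w.py pics/w1.png milk_jug,.439,-.113 cup_a,.5788,-.0052; python3 go.py
```

```text
cam [ 0.495 -0.085  0.375] axis [-0.28 -0.1  -0.96]
milk_jug expect [332. 192.] [([330.0, 195.0, 59.0, 95.0], 0.61)]
  fit [ 0.44   -0.1099] -66.0 [np.float64(0.8889887716679671)]
cup_a expect [268. -14.] [([264.0, 14.0, 70.0, 28.0], 0.96), ([68.0, 106.0, 108.0, 79.0], 0.6)]
  fit [ 0.5806 -0.0023] -83.8 [np.float64(0.965731793542305)]
[ 0.4209 -0.1158  0.2424] phi 19.93 t 3.55 open 0.0854 grip 0.0 F [-0.1 -0.5  0.1] j [-19. -12. 119.  -0.  72.  51.]
```

View pics/w1.png

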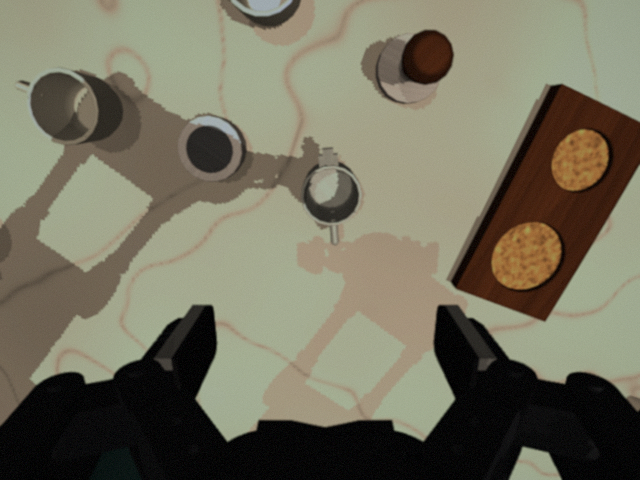

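The jug is centred near (331,192), with its handle at (335,242) and its lip at (328,150), almost along the tool's x. Its grip line is nearly the jaw line. Next I work out the handle axis and the grasp move.

```bash
python3 - <<'E'
from h import *; from rig import bot
W=bot.get_image('wrist')
a=ray(W,(328,149),.058);b=ray(W,(335,243),.045);print(a,b,np.degrees(np.arctan2(*(a-b)[[1,0]])), 'mid by lengths', b+(a-b)*50/91)
E
python3 go.py .4395,-.1115,.2,17 .4395,-.1115,.03,17 .4395,-.1115,.2,17
```

```text
[ 0.47392601 -0.09870485  0.058     ] [ 0.3960615  -0.13408009  0.045     ] 24.43315016383545 mid by lengths [ 0.4388442  -0.11464314  0.05214286]
[ 0.4207 -0.1161  0.2423] phi 19.86 t 3.6 open 0.0855 grip 0.0 F [-0.2  0.1 -0.1] j [-19. -12. 119.  -0.  72.  51.]
[0.4395, -0.1115, 0.2, 17.0] -> [0.077, 0.008, 0.169] [0.0, 0.0, 0.032] n>= 1
[0.4395, -0.1115, 0.03, 17.0] -> [0.077, 0.008, 0.849] [0.0, 0.0, 0.032] n>= 5
[0.4395, -0.1115, 0.2, 17.0] -> [0.077, 0.008, 0.169] [0.0, 0.0, 0.032] n>= 1
```

Call:
{"op": "step_arm", "data": {"targets": [[[0.073, 0.015, 0.1], [0, 0, -0.05]], [[0.073, 0.015, 0.3], [0, 0, -0.05]], [[0.073, 0.015, 0.5], [0, 0, -0.05]], [[0.073, 0.015, 0.65], [0, 0, -0.05]], [[0.073, 0.015, 0.75], [0, 0, -0.05]], [[0.073, 0.015, 0.82], [0, 0, -0.05]], [[0.073, 0.015, 0.857], [0, 0, -0.05]], [[0.073, 0.015, 0.857], [0, 0, -0.05]]]}}

```text
time_s: 4.4
eef_pos: [0.4379, -0.1128, 0.0269]
orientation: [[0.911, 0.412, -0.003], [0.412, -0.911, 0.001], [-0.002, -0.002, -1.0]]
contact_force: [0.9, 0.5, -0.1]
opening: 0.0852
grip_force: 0.0
```

Call:
{"op": "step_arm", "data": {"targets": [[[0, 0, 0], [0, 0, 0]], [[0, 0, 0], [0, 0, 0]], [[0, 0, 0], [0, 0, 0]], [[0, 0, 0], [0, 0, 0]], [[0, 0, 0], [0, 0, 0]], [[0, 0, 0], [0, 0, 0]], [[0, 0, 0], [0, 0, 0]], [[0, 0, 0], [0, 0, 0]], [[0, 0, 0], [0, 0, 0]], [[0, 0, 0], [0, 0, 0]]], "hand": 1, "force": 40}}

```text
time_s: 5.4
eef_pos: [0.4406, -0.1123, 0.0295]
orientation: [[0.91, 0.414, 0.003], [0.414, -0.91, -0.001], [0.002, 0.002, -1.0]]
contact_force: [-0.9, -1.0, 6.0]
opening: 0.05
grip_force: 42.4
```

Call:
{"op": "step_arm", "data": {"targets": [[[0, 0, -0.1], [0, 0, 0]], [[0, 0, -0.25], [0, 0, 0]], [[0, 0, -0.4], [0, 0, 0]], [[0, 0, -0.55], [0, 0, 0]], [[0.1, -0.1, -0.6], [0, 0, 0]], [[0.2, -0.2, -0.6], [0, 0, 0]], [[0.3, -0.3, -0.6], [0, 0, 0]], [[0.4, -0.4, -0.6], [0, 0, 0]], [[0.5, -0.5, -0.6], [0, 0, 0]], [[0.6, -0.6, -0.6], [0, 0, 0]], [[0.69, -0.65, -0.6], [0, 0, 0]], [[0.69, -0.65, -0.6], [0, 0, 0]]]}}

```text
time_s: 6.6
eef_pos: [0.5301, 0.1103, 0.178]
orientation: [[0.909, 0.417, 0.001], [0.417, -0.909, 0.001], [0.001, -0.0, -1.0]]
contact_force: [0.2, -0.5, -0.8]
opening: 0.0505
grip_force: 42.3
```

```bash
python3 go.py .6203,.326,.175,24.4 .6203,.326,.05,24.4
```

```text
[0.5301 0.1103 0.178 ] phi 24.65 t 6.6 open 0.0505 grip 42.32386115938425 F [ 0.2 -0.5 -0.8] j [  9.   4. 112.   0.  64.  74.]
[0.6203, 0.326, 0.175, 24.4] -> [0.688, -0.634, 0.013] [-0.0, -0.001, 0.003] n>= 5
[0.6203, 0.326, 0.05, 24.4] -> [0.687, -0.633, 0.513] [-0.0, -0.001, 0.003] n>= 6
```

Call:
{"op": "step_arm", "data": {"targets": [[[0.12, -0.11, 0], [0, 0, 0]], [[0.25, -0.23, 0], [0, 0, 0]], [[0.38, -0.35, 0], [0, 0, 0]], [[0.5, -0.46, 0], [0, 0, 0]], [[0.62, -0.57, 0], [0, 0, 0]], [[0.687, -0.634, 0], [0, 0, 0]], [[0.687, -0.634, 0.1], [0, 0, 0]], [[0.687, -0.634, 0.22], [0, 0, 0]], [[0.687, -0.634, 0.34], [0, 0, 0]], [[0.687, -0.634, 0.42], [0, 0, 0]], [[0.687, -0.634, 0.48], [0, 0, 0]], [[0.687, -0.634, 0.51], [0, 0, 0]], [[0.687, -0.634, 0.51], [0, 0, 0]]]}}

```text
time_s: 7.9
eef_pos: [0.6189, 0.3223, 0.0494]
orientation: [[0.91, 0.414, -0.002], [0.414, -0.91, -0.001], [-0.002, 0.0, -1.0]]
contact_force: [-0.9, 0.5, -0.3]
opening: 0.0507
grip_force: 42.4
```

```bash
python3 go.py .6203,.326,.0415,24.4
```

```text
[0.6189 0.3223 0.0494] phi 24.45 t 7.9 open 0.0507 grip 42.38584746373817 F [-0.9  0.5 -0.3] j [25. 27. 98. -0. 56. 91.]
[0.6203, 0.326, 0.0415, 24.4] -> [0.011, -0.011, 0.032] [0.0, 0.001, 0.001] n>= 1
```

Call:
{"op": "step_arm", "data": {"targets": [[[0.008, -0.008, 0.008], [0, 0, 0]], [[0.008, -0.008, 0.016], [0, 0, 0]], [[0.008, -0.008, 0.024], [0, 0, 0]], [[0.008, -0.008, 0.03], [0, 0, 0]], [[0.008, -0.008, 0.03], [0, 0, 0]]]}}

```text
time_s: 8.4
eef_pos: [0.6205, 0.3256, 0.043]
orientation: [[0.91, 0.414, -0.0], [0.414, -0.91, -0.0], [-0.0, 0.0, -1.0]]
contact_force: [-0.2, -0.7, -1.1]
opening: 0.0499
grip_force: 42.4
```

```bash
python3 - <<'E'
from rig import bot
import numpy as np
for i in range(4):
    bot.get_image('top');o=bot.get_obs();print(np.round(o['eef_pos'],4),np.round(o['contact_force'],1),np.round(o['moment'],2))
E
```

```text
[0.6206 0.3255 0.0431] [-0.1  0.3 -1.9] [-0.03  0.02  0.04]
[0.6206 0.3256 0.0431] [-0.2  0.8 -0.8] [ 0.02  0.02 -0.02]
[0.6206 0.3256 0.0431] [-0.6 -0.  -1.8] [ 0.02  0.07 -0.02]
[0.6207 0.3256 0.0431] [ 0.  -0.2 -0.6] [ 0.04 -0.03 -0.03]
```

Call:
{"op": "step_arm", "data": {"targets": [[[0, 0, 0.003], [0, 0, 0]], [[0, 0, 0.006], [0, 0, 0]], [[0, 0, 0.008], [0, 0, 0]], [[0, 0, 0.008], [0, 0, 0]], [[0, 0, 0.008], [0, 0, 0]]]}}

```text
time_s: 9.1
eef_pos: [0.6207, 0.3256, 0.0416]
orientation: [[0.91, 0.414, 0.0], [0.414, -0.91, 0.0], [0.0, 0.0, -1.0]]
contact_force: [-2.3, -0.8, 3.4]
opening: 0.0501
grip_force: 42.7
```

Call:
{"op": "step_arm", "data": {"targets": [[[0, 0, 0], [0, 0, 0]], [[0, 0, 0], [0, 0, 0]], [[0, 0, 0], [0, 0, 0]], [[0, 0, 0], [0, 0, 0]], [[0, 0, 0], [0, 0, 0]], [[0, 0, -0.05], [0, 0, 0]], [[0, 0, -0.15], [0, 0, 0]], [[0, 0, -0.3], [0, 0, 0]], [[0, 0, -0.45], [0, 0, 0]], [[0, 0, -0.6], [0, 0, 0]], [[0, 0, -0.68], [0, 0, 0]], [[0, 0, -0.68], [0, 0, 0]]], "hand": 0}}

```text
time_s: 10.3
eef_pos: [0.6233, 0.3269, 0.2179]
orientation: [[0.91, 0.414, 0.009], [0.414, -0.91, 0.004], [0.01, -0.0, -1.0]]
contact_force: [0.7, 1.0, 1.3]
opening: 0.0855
grip_force: 0.0
```

```bash
cat > chk.py <<'E'
import sys; from h import *; from rig import bot
def chk(args):
    T=bot.get_image('top');C=bot.get_image('scene')
    for a in args:
        n,x,y=a.split(',')[:3];x,y=float(x),float(y);z=.012
        for p in(T,C):
            m=pick(bot.cut_out(n,p),proj(p,[[x,y,.04]])[0])
            if m is None: print(n,'none');continue
            r,i=fit(n,[(p,m)],x,y,np.arange(-3,3.1,.4) if M[n][1] else [0],z);print(n,np.round(r[:2]-[x,y],4),round(float(np.degrees(r[2]))),np.round(i,2))
chk(sys.argv[1:])
E
python3 chk.py milk_jug,.6203,.326; python3 go.py .5788,-.003,.2,104 .6946,-.1282,.2,90 .684,.136,.2,90
```

```text
milk_jug [-0.0018 -0.0023] -58 [0.84]
milk_jug [ 0.0005 -0.0015] 110 [0.95]
[0.6196 0.3251 0.2092] phi 24.46 t 10.5 open 0.0853 grip 0.0 F [-0.6  1.2 -0.5] j [26. 19. 90.  0. 71. 91.]
[0.5788, -0.003, 0.2, 104.0] -> [-0.692, 1.127, 0.039] [-0.001, 0.002, -0.884] n>= 10
[0.6946, -0.1282, 0.2, 90.0] -> [-0.477, 1.775, 0.038] [-0.001, 0.002, -0.728] n>= 10
[0.684, 0.136, 0.2, 90.0] -> [-0.078, 0.795, 0.037] [-0.001, 0.002, -0.728] n>= 8
```

Call:
{"op": "step_arm", "data": {"targets": [[[-0.01, 0.15, 0], [0, 0, -0.09]], [[-0.02, 0.3, 0], [0, 0, -0.18]], [[-0.04, 0.4, 0], [0, 0, -0.27]], [[-0.05, 0.5, 0], [0, 0, -0.36]], [[-0.06, 0.6, 0], [0, 0, -0.45]], [[-0.07, 0.7, 0], [0, 0, -0.54]], [[-0.078, 0.795, 0], [0, 0, -0.63]], [[-0.078, 0.795, 0], [0, 0, -0.728]], [[-0.078, 0.795, 0], [0, 0, -0.728]], [[-0.078, 0.795, 0.1], [0, 0, -0.728]]]}}

```text
time_s: 11.5
eef_pos: [0.6872, 0.137, 0.1886]
orientation: [[0.004, 1.0, 0.005], [1.0, -0.004, 0.001], [0.001, 0.005, -1.0]]
contact_force: [0.5, -0.3, 0.2]
opening: 0.0852
grip_force: 0.0
```

```bash
python3 w.py pics/w2.png beaker,.684,.136 cup_a,.5795,-.004;  python3 go.py .684,.136,.034,90
```

```text
cam [0.688 0.214 0.32 ] axis [ 0.   -0.29 -0.96]
beaker expect [318. 224.] [([316.0, 231.0, 72.0, 83.0], 0.9), ([159.0, 49.0, 316.0, 98.0], 0.25)]
  fit [0.6831 0.1373] 12.3 [np.float64(0.9723620825735514)]
cup_a expect [206. 373.] [([219.0, 378.0, 43.0, 89.0], 0.62)]
  fit [ 0.5922 -0.0018] 157.6 [np.float64(0.42171705243268776)]
[0.6826 0.1367 0.1824] phi 89.87 t 11.65 open 0.0854 grip 0.0 F [-0.3  0.6  1.1] j [ 9. 20. 92.  0. 68.  9.]
[0.684, 0.136, 0.034, 90.0] -> [-0.002, 0.01, 0.594] [-0.004, 0.001, -0.001] n>= 3
```

View pics/w2.png

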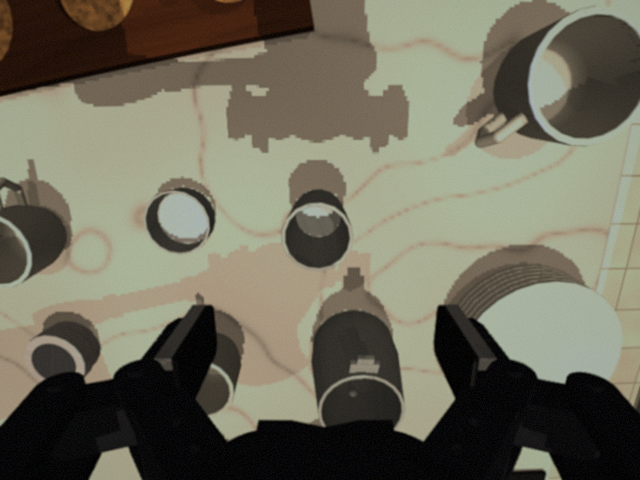

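The beaker is at (318,230), centred between the jaws and clear of the basket (180,218) and the plates. Descending.

Call:
{"op": "step_arm", "data": {"targets": [[[0, 0.005, 0.15], [0, 0, 0]], [[0, 0.005, 0.3], [0, 0, 0]], [[0, 0.005, 0.42], [0, 0, 0]], [[0, 0.005, 0.52], [0, 0, 0]], [[0, 0.005, 0.57], [0, 0, 0]], [[0, 0.005, 0.594], [0, 0, 0]], [[0, 0.005, 0.594], [0, 0, 0]]]}}

```text
time_s: 12.35
eef_pos: [0.6864, 0.1369, 0.0376]
orientation: [[0.001, 1.0, -0.0], [1.0, -0.001, -0.0], [-0.0, -0.0, -1.0]]
contact_force: [-0.0, 0.0, 0.2]
opening: 0.0857
grip_force: 0.0
```

Call:
{"op": "step_arm", "data": {"targets": [[[0, 0, 0], [0, 0, 0]], [[0, 0, 0], [0, 0, 0]], [[0, 0, 0], [0, 0, 0]], [[0, 0, 0], [0, 0, 0]], [[0, 0, 0], [0, 0, 0]], [[0, 0, 0], [0, 0, 0]], [[0, 0, 0], [0, 0, 0]], [[0, 0, 0], [0, 0, 0]], [[0, 0, 0], [0, 0, 0]], [[0, 0, 0], [0, 0, 0]]], "hand": 1, "force": 40}}

```text
time_s: 13.35
eef_pos: [0.6873, 0.1368, 0.0394]
orientation: [[0.0, 1.0, 0.002], [1.0, -0.0, 0.0], [0.0, 0.002, -1.0]]
contact_force: [-2.1, 0.5, 5.3]
opening: 0.0472
grip_force: 40.4
```

```bash
python3 go.py .684,.136,.2,90 .61,-.08,.2,90 .5475,-.3283,.2,90
```

```text
[0.6873 0.1368 0.0394] phi 89.97 t 13.35 open 0.0472 grip 40.42018755681056 F [-2.1  0.5  5.3] j [ 9. 28. 98.  0. 55.  9.]
[0.684, 0.136, 0.2, 90.0] -> [-0.003, -0.012, -0.642] [0.001, -0.0, -0.0] n>= 4
[0.61, -0.08, 0.2, 90.0] -> [-0.867, -0.308, -0.643] [0.001, -0.0, -0.0] n>= 6
[0.5475, -0.3283, 0.2, 90.0] -> [-1.86, -0.557, -0.644] [0.001, -0.0, -0.0] n>= 11
```

Call:
{"op": "step_arm", "data": {"targets": [[[0, 0, -0.1], [0, 0, 0]], [[0, 0, -0.25], [0, 0, 0]], [[0, 0, -0.42], [0, 0, 0]], [[0, 0, -0.6], [0, 0, 0]], [[-0.1, -0.05, -0.64], [0, 0, 0]], [[-0.25, -0.1, -0.64], [0, 0, 0]], [[-0.4, -0.15, -0.64], [0, 0, 0]], [[-0.55, -0.2, -0.64], [0, 0, 0]], [[-0.7, -0.25, -0.64], [0, 0, 0]], [[-0.867, -0.3, -0.64], [0, 0, 0]], [[-0.95, -0.3, -0.64], [0, 0, 0]]]}}

```text
time_s: 14.45
eef_pos: [0.6094, -0.1039, 0.1974]
orientation: [[0.002, 1.0, -0.001], [1.0, -0.002, -0.001], [-0.001, -0.001, -1.0]]
contact_force: [0.1, 0.4, -0.6]
opening: 0.0474
grip_force: 41.5
```

```bash
python3 go.py .5475,-.3283,.2,90 .5475,-.3283,.065,90
```

```text
[ 0.6094 -0.1039  0.1974] phi 89.86 t 14.45 open 0.0474 grip 41.537736865466286 F [ 0.1  0.4 -0.6] j [-12.  11. 102.  -0.  67. -12.]
[0.5475, -0.3283, 0.2, 90.0] -> [-0.898, -0.245, -0.009] [-0.001, 0.001, -0.002] n>= 5
[0.5475, -0.3283, 0.065, 90.0] -> [-0.898, -0.245, 0.531] [-0.001, 0.001, -0.002] n>= 6
```

Call:
{"op": "step_arm", "data": {"targets": [[[-0.15, -0.04, 0], [0, 0, 0]], [[-0.32, -0.08, 0], [0, 0, 0]], [[-0.5, -0.13, 0], [0, 0, 0]], [[-0.68, -0.18, 0], [0, 0, 0]], [[-0.85, -0.23, 0], [0, 0, 0]], [[-0.898, -0.245, 0], [0, 0, 0]], [[-0.898, -0.245, 0.08], [0, 0, 0]], [[-0.898, -0.245, 0.2], [0, 0, 0]], [[-0.898, -0.245, 0.32], [0, 0, 0]], [[-0.898, -0.245, 0.42], [0, 0, 0]], [[-0.898, -0.245, 0.49], [0, 0, 0]], [[-0.898, -0.245, 0.53], [0, 0, 0]], [[-0.898, -0.245, 0.55], [0, 0, 0]], [[-0.898, -0.245, 0.55], [0, 0, 0]], [[-0.898, -0.245, 0.55], [0, 0, 0]]]}}

```text
time_s: 15.95
eef_pos: [0.5508, -0.3257, 0.0612]
orientation: [[0.0, 1.0, 0.002], [1.0, -0.0, -0.001], [-0.001, 0.002, -1.0]]
contact_force: [0.4, -1.2, -1.4]
opening: 0.0477
grip_force: 41.5
```

```bash
python3 go.py .5475,-.3283,.0515,90
```

```text
[ 0.5508 -0.3257  0.0612] phi 89.98 t 15.95 open 0.0477 grip 41.54501060900657 F [ 0.4 -1.2 -1.4] j [-33.  21. 105.   0.  54. -33.]
[0.5475, -0.3283, 0.0515, 90.0] -> [-0.01, -0.013, 0.039] [0.001, 0.001, -0.0] n>= 1
```

Call:
{"op": "step_arm", "data": {"targets": [[[-0.01, -0.013, 0.01], [0, 0, 0]], [[-0.01, -0.013, 0.02], [0, 0, 0]], [[-0.01, -0.013, 0.028], [0, 0, 0]], [[-0.01, -0.013, 0.034], [0, 0, 0]], [[-0.01, -0.013, 0.034], [0, 0, 0]], [[-0.01, -0.013, 0.034], [0, 0, 0]]]}}

```text
time_s: 16.55
eef_pos: [0.5468, -0.3279, 0.0516]
orientation: [[0.0, 1.0, 0.0], [1.0, -0.0, -0.0], [-0.0, 0.0, -1.0]]
contact_force: [-0.5, 0.0, -0.8]
opening: 0.0477
grip_force: 41.5
```

Not yet in contact, so I lower in small steps.

Call:
{"op": "step_arm", "data": {"targets": [[[0, 0, 0.004], [0, 0, 0]], [[0, 0, 0.008], [0, 0, 0]], [[0, 0, 0.008], [0, 0, 0]]]}}

```text
time_s: 16.85
eef_pos: [0.5468, -0.3281, 0.0514]
orientation: [[0.0, 1.0, -0.0], [1.0, -0.0, -0.0], [-0.0, -0.0, -1.0]]
contact_force: [-5.0, 2.4, 9.4]
opening: 0.0473
grip_force: 42.4
```

Call:
{"op": "step_arm", "data": {"targets": [[[0, 0, -0.004], [0, 0, 0]], [[0, 0, -0.004], [0, 0, 0]], [[0, 0, -0.004], [0, 0, 0]], [[0, 0, -0.004], [0, 0, 0]], [[0, 0, -0.004], [0, 0, 0]], [[0, 0, -0.05], [0, 0, 0]], [[0, 0, -0.15], [0, 0, 0]], [[0, 0, -0.3], [0, 0, 0]], [[0, 0, -0.45], [0, 0, 0]], [[0.1, 0.05, -0.6], [0, 0, 0]], [[0.3, 0.15, -0.6], [0, 0, 0]], [[0.45, 0.3, -0.6], [0, 0, 0]], [[0.6, 0.45, -0.6], [0, 0, 0]], [[0.8, 0.59, -0.6], [0, 0, 0]], [[0.8, 0.59, -0.6], [0, 0, 0]]], "hand": 0}}

```text
time_s: 18.35
eef_pos: [0.6966, -0.1241, 0.2006]
orientation: [[-0.003, 1.0, 0.002], [1.0, 0.003, 0.001], [0.001, 0.002, -1.0]]
contact_force: [0.6, -0.3, 0.7]
opening: 0.0853
grip_force: 0.0
```

```bash
python3 chk.py beaker,.5475,-.3283; python3 w.py pics/w3.png sugar_bowl,.6946,-.1282;python3 go.py .6946,-.1282,.026,90
```

```text
beaker [-0.0019 -0.0002] 7 [0.9]
beaker [-0.0031 -0.0026] 8 [0.95]
cam [ 0.696 -0.051  0.331] axis [-0.   -0.3  -0.96]
sugar_bowl expect [324. 219.] [([324.0, 221.0, 74.0, 81.0], 0.64)]
  fit [ 0.6934 -0.1272] -0.4 [np.float64(0.966337470698997)]
[ 0.6935 -0.1292  0.1996] phi 89.92 t 18.65 open 0.0857 grip 0.0 F [-0.5 -0.3 -0. ] j [-13.  20.  90.  -0.  70. -12.]
[0.6946, -0.1282, 0.026, 90.0] -> [0.004, 0.005, 0.695] [-0.0, 0.0, -0.001] n>= 4
```

Call:
{"op": "step_arm", "data": {"targets": [[[0.005, 0.003, 0.15], [0, 0, 0]], [[0.005, 0.003, 0.3], [0, 0, 0]], [[0.005, 0.003, 0.45], [0, 0, 0]], [[0.005, 0.003, 0.57], [0, 0, 0]], [[0.005, 0.003, 0.65], [0, 0, 0]], [[0.005, 0.003, 0.69], [0, 0, 0]], [[0.005, 0.003, 0.7], [0, 0, 0]], [[0.005, 0.003, 0.7], [0, 0, 0]], [[0.005, 0.003, 0.7], [0, 0, 0]]]}}

```text
time_s: 19.55
eef_pos: [0.6963, -0.1274, 0.0265]
orientation: [[0.001, 1.0, 0.003], [1.0, -0.001, -0.001], [-0.001, 0.003, -1.0]]
contact_force: [-0.2, 0.3, 0.5]
opening: 0.0854
grip_force: 0.0
```

Call:
{"op": "step_arm", "data": {"targets": [[[0, 0, 0], [0, 0, 0]], [[0, 0, 0], [0, 0, 0]], [[0, 0, 0], [0, 0, 0]], [[0, 0, 0], [0, 0, 0]], [[0, 0, 0], [0, 0, 0]], [[0, 0, 0], [0, 0, 0]], [[0, 0, 0], [0, 0, 0]], [[0, 0, 0], [0, 0, 0]], [[0, 0, 0], [0, 0, 0]], [[0, 0, 0], [0, 0, 0]]], "hand": 1, "force": 50}}

```text
time_s: 20.55
eef_pos: [0.6959, -0.1268, 0.0267]
orientation: [[0.0, 1.0, 0.002], [1.0, -0.0, -0.001], [-0.001, 0.002, -1.0]]
contact_force: [-2.3, -0.7, 6.0]
opening: 0.0581
grip_force: 52.0
```

```bash
python3 go.py .6946,-.1282,.2,90 .5217,.3099,.2,90
```

```text
[ 0.6959 -0.1268  0.0267] phi 90.0 t 20.55 open 0.0581 grip 51.98380645830184 F [-2.3 -0.7  6. ] j [-12.  29.  97.  -0.  54. -12.]
[0.6946, -0.1282, 0.2, 90.0] -> [-0.006, -0.004, -0.693] [0.001, 0.0, -0.0] n>= 4
[0.5217, 0.3099, 0.2, 90.0] -> [1.746, -0.696, -0.696] [0.001, 0.0, -0.0] n>= 11
```

Call:
{"op": "step_arm", "data": {"targets": [[[0, 0, -0.1], [0, 0, 0]], [[0, 0, -0.25], [0, 0, 0]], [[0, 0, -0.42], [0, 0, 0]], [[0, 0, -0.6], [0, 0, 0]], [[0.05, -0.02, -0.69], [0, 0, 0]], [[0.2, -0.1, -0.69], [0, 0, 0]], [[0.38, -0.17, -0.69], [0, 0, 0]], [[0.55, -0.23, -0.69], [0, 0, 0]], [[0.72, -0.3, -0.69], [0, 0, 0]], [[0.88, -0.36, -0.69], [0, 0, 0]], [[0.95, -0.36, -0.69], [0, 0, 0]]]}}

```text
time_s: 21.65
eef_pos: [0.6028, 0.1142, 0.1972]
orientation: [[-0.003, 1.0, -0.001], [1.0, 0.003, 0.001], [0.001, -0.001, -1.0]]
contact_force: [0.4, -0.3, -2.0]
opening: 0.0585
grip_force: 53.9
```

```bash
python3 go.py .5217,.3099,.2,90 .5217,.3099,.05,90
```

```text
[0.6028 0.1142 0.1972] phi 90.15 t 21.65 open 0.0585 grip 53.910580227384344 F [ 0.4 -0.3 -2. ] j [  8.  10. 103.   0.  67.   8.]
[0.5217, 0.3099, 0.2, 90.0] -> [0.784, -0.322, -0.01] [-0.001, -0.001, 0.002] n>= 5
[0.5217, 0.3099, 0.05, 90.0] -> [0.783, -0.322, 0.59] [-0.001, -0.001, 0.002] n>= 6
```

Call:
{"op": "step_arm", "data": {"targets": [[[0.15, -0.06, 0], [0, 0, 0.09]], [[0.3, -0.12, 0], [0, 0, 0.18]], [[0.45, -0.18, 0], [0, 0, 0.27]], [[0.6, -0.24, 0], [0, 0, 0.36]], [[0.75, -0.3, 0], [0, 0, 0.45]], [[0.784, -0.322, 0], [0, 0, 0.54]], [[0.784, -0.322, 0], [0, 0, 0.63]], [[0.784, -0.322, 0], [0, 0, 0.72]], [[0.784, -0.322, 0], [0, 0, 0.78]], [[0.784, -0.322, 0.08], [0, 0, 0.78]], [[0.784, -0.322, 0.2], [0, 0, 0.78]], [[0.784, -0.322, 0.32], [0, 0, 0.78]], [[0.784, -0.322, 0.44], [0, 0, 0.78]], [[0.784, -0.322, 0.52], [0, 0, 0.78]], [[0.784, -0.322, 0.57], [0, 0, 0.78]], [[0.784, -0.322, 0.6], [0, 0, 0.78]], [[0.784, -0.322, 0.6], [0, 0, 0.78]], [[0.784, -0.322, 0.6], [0, 0, 0.78]]]}}

```text
time_s: 23.45
eef_pos: [0.5257, 0.3073, 0.0481]
orientation: [[0.941, 0.338, 0.002], [0.338, -0.941, 0.001], [0.002, -0.0, -1.0]]
contact_force: [0.3, 0.2, -0.7]
opening: 0.058
grip_force: 54.0
```

```bash
python3 go.py .5217,.3099,.0385,20
```

```text
[0.5257 0.3073 0.0481] phi 19.78 t 23.45 open 0.058 grip 54.04124539811164 F [ 0.3  0.2 -0.7] j [ 28.  19. 110.  -0.  52.  98.]
[0.5217, 0.3099, 0.0385, 20.0] -> [-0.012, -0.015, 0.038] [-0.0, -0.001, -0.002] n>= 1
```

Call:
{"op": "step_arm", "data": {"targets": [[[-0.012, -0.014, 0.01], [0, 0, 0]], [[-0.012, -0.014, 0.02], [0, 0, 0]], [[-0.012, -0.014, 0.026], [0, 0, 0]], [[-0.012, -0.014, 0.032], [0, 0, 0]], [[-0.012, -0.014, 0.036], [0, 0, 0]], [[-0.012, -0.014, 0.036], [0, 0, 0]]]}}

```text
time_s: 24.05
eef_pos: [0.521, 0.3094, 0.0388]
orientation: [[0.941, 0.338, 0.0], [0.338, -0.941, 0.0], [0.0, -0.0, -1.0]]
contact_force: [-2.3, -0.5, 3.1]
opening: 0.0578
grip_force: 54.3
```

Call:
{"op": "step_arm", "data": {"targets": [[[0, 0, 0], [0, 0, 0]], [[0, 0, 0], [0, 0, 0]], [[0, 0, 0], [0, 0, 0]], [[0, 0, 0], [0, 0, 0]], [[0, 0, 0], [0, 0, 0]], [[0, 0, -0.05], [0, 0, 0]], [[0, 0, -0.15], [0, 0, 0]], [[0, 0, -0.3], [0, 0, 0]], [[0, 0, -0.45], [0, 0, 0]], [[0, 0, -0.6], [0, 0, 0]], [[0, 0, -0.7], [0, 0, 0]], [[0, 0, -0.7], [0, 0, 0]]], "hand": 0}}

```text
time_s: 25.25
eef_pos: [0.5237, 0.3108, 0.2199]
orientation: [[0.941, 0.338, 0.01], [0.338, -0.941, 0.005], [0.011, -0.002, -1.0]]
contact_force: [0.4, 0.3, -0.2]
opening: 0.0856
grip_force: 0.0
```

```bash
python3 chk.py sugar_bowl,.5217,.3099 milk_jug,.6203,.326;python3 go.py .4335,.1214,.2,90
```

```text
sugar_bowl [-0.     -0.0009] 5 [0.95]
sugar_bowl [-0.0008 -0.0027] 9 [0.94]
milk_jug none
milk_jug [ 0.0001 -0.0016] 111 [0.96]
[0.5196 0.3086 0.211 ] phi 19.78 t 25.55 open 0.0854 grip 0.0 F [-0.1 -0.3  0.6] j [ 28.   9. 103.  -0.  69.  99.]
[0.4335, 0.1214, 0.2, 90.0] -> [-0.577, 0.588, 0.046] [-0.001, 0.002, -0.78] n>= 9
```

Call:
{"op": "step_arm", "data": {"targets": [[[-0.09, 0.09, 0], [0, 0, -0.09]], [[-0.18, 0.18, 0], [0, 0, -0.18]], [[-0.27, 0.27, 0], [0, 0, -0.27]], [[-0.36, 0.36, 0], [0, 0, -0.36]], [[-0.45, 0.45, 0], [0, 0, -0.45]], [[-0.54, 0.54, 0], [0, 0, -0.54]], [[-0.577, 0.588, 0], [0, 0, -0.63]], [[-0.577, 0.588, 0], [0, 0, -0.72]], [[-0.577, 0.588, 0.05], [0, 0, -0.78]], [[-0.577, 0.588, 0.05], [0, 0, -0.78]]]}}

```text
time_s: 26.55
eef_pos: [0.4328, 0.1214, 0.198]
orientation: [[0.001, 1.0, -0.005], [1.0, -0.001, -0.001], [-0.001, -0.005, -1.0]]
contact_force: [0.3, -0.0, -0.8]
opening: 0.0854
grip_force: 0.0
```

```bash
python3 w.py pics/w4.png cup_a,.4335,.1214 ;python3 go.py .4335,.1214,.03,90
```

```text
cam [0.435 0.198 0.33 ] axis [-0.01 -0.3  -0.95]
cup_a expect [325. 219.] [([499.0, 335.0, 64.0, 70.0], 0.8), ([325.0, 207.0, 83.0, 113.0], 0.67), ([98.0, 71.0, 114.0, 95.0], 0.59)]
  fit [0.4333 0.1232] -3.9 [np.float64(0.9725775161937329)]
[0.4339 0.1219 0.1995] phi 89.85 t 26.65 open 0.0853 grip 0.0 F [-0.6  0.1 -0.3] j [ 13.  -8. 121.  -0.  67.  13.]
[0.4335, 0.1214, 0.03, 90.0] -> [-0.001, 0.0, 0.678] [-0.002, 0.0, -0.002] n>= 4
```

View pics/w4.png

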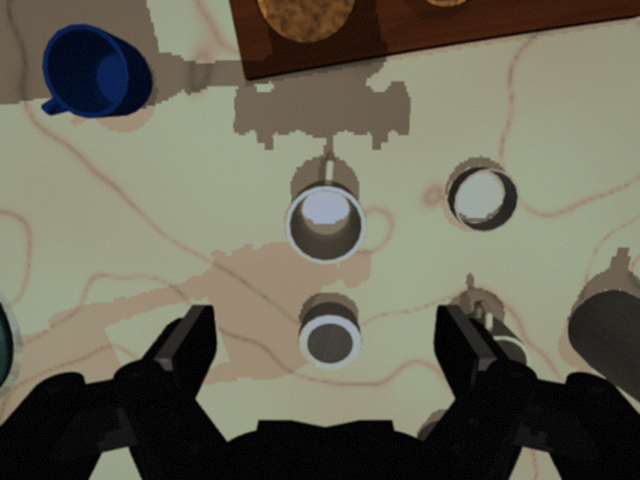

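The white cup is at (325,215) with its handle straight up at (328,165). The blue look-alike at (97,72) is well clear. Grasping.

Call:
{"op": "step_arm", "data": {"targets": [[[0.003, 0, 0.15], [0, 0, 0.03]], [[0.003, 0, 0.3], [0, 0, 0.03]], [[0.003, 0, 0.45], [0, 0, 0.03]], [[0.003, 0, 0.57], [0, 0, 0.03]], [[0.003, 0, 0.64], [0, 0, 0.03]], [[0.003, 0, 0.67], [0, 0, 0.03]], [[0.003, 0, 0.686], [0, 0, 0.03]], [[0.003, 0, 0.686], [0, 0, 0.03]], [[0.003, 0, 0.686], [0, 0, 0.03]]]}}

```text
time_s: 27.55
eef_pos: [0.4359, 0.1231, 0.0302]
orientation: [[0.048, 0.999, 0.002], [0.999, -0.048, 0.0], [0.001, 0.002, -1.0]]
contact_force: [0.1, 1.0, 0.3]
opening: 0.0854
grip_force: 0.0
```

Call:
{"op": "step_arm", "data": {"targets": [[[0, 0, 0], [0, 0, 0]], [[0, 0, 0], [0, 0, 0]], [[0, 0, 0], [0, 0, 0]], [[0, 0, 0], [0, 0, 0]], [[0, 0, 0], [0, 0, 0]], [[0, 0, 0], [0, 0, 0]], [[0, 0, 0], [0, 0, 0]], [[0, 0, 0], [0, 0, 0]], [[0, 0, 0], [0, 0, 0]], [[0, 0, 0], [0, 0, 0]]], "hand": 1, "force": 40}}

```text
time_s: 28.55
eef_pos: [0.4353, 0.1229, 0.0301]
orientation: [[0.048, 0.999, 0.001], [0.999, -0.048, 0.0], [0.0, 0.001, -1.0]]
contact_force: [-1.5, 0.0, 4.6]
opening: 0.0591
grip_force: 41.9
```

```bash
python3 go.py .418,.2930,.17,87 .418,.2930,.05,87
```

```text
[0.4353 0.1229 0.0301] phi 87.27 t 28.55 open 0.0591 grip 41.88195433558576 F [-1.5  0.   4.6] j [ 13.   5. 129.   0.  46.  15.]
[0.418, 0.293, 0.17, 87.0] -> [0.676, -0.101, -0.559] [0.001, -0.0, 0.003] n>= 5
[0.418, 0.293, 0.05, 87.0] -> [0.676, -0.101, -0.079] [0.001, -0.0, 0.003] n>= 4
```

Call:
{"op": "step_arm", "data": {"targets": [[[0, 0, -0.1], [0, 0, 0]], [[0, 0, -0.25], [0, 0, 0]], [[0, 0, -0.42], [0, 0, 0]], [[0.1, -0.01, -0.5], [0, 0, 0]], [[0.25, -0.03, -0.5], [0, 0, 0]], [[0.4, -0.06, -0.5], [0, 0, 0]], [[0.55, -0.08, -0.5], [0, 0, 0]], [[0.676, -0.1, -0.5], [0, 0, 0]], [[0.676, -0.1, -0.5], [0, 0, 0]], [[0.676, -0.1, -0.4], [0, 0, 0]], [[0.676, -0.1, -0.28], [0, 0, 0]], [[0.676, -0.1, -0.18], [0, 0, 0]], [[0.676, -0.1, -0.12], [0, 0, 0]], [[0.676, -0.1, -0.09], [0, 0, 0]], [[0.676, -0.1, -0.08], [0, 0, 0]], [[0.676, -0.1, -0.08], [0, 0, 0]], [[0.676, -0.1, -0.08], [0, 0, 0]]]}}

```text
time_s: 30.25
eef_pos: [0.4187, 0.2932, 0.0501]
orientation: [[0.048, 0.999, 0.002], [0.999, -0.048, 0.001], [0.001, 0.002, -1.0]]
contact_force: [-0.0, -0.5, -1.6]
opening: 0.059
grip_force: 44.1
```

```bash
python3 go.py .418,.2930,.042,87
```

```text
[0.4187 0.2932 0.0501] phi 87.27 t 30.25 open 0.059 grip 44.0759734891617 F [-0.  -0.5 -1.6] j [ 32.   9. 122.  -0.  49.  35.]
[0.418, 0.293, 0.042, 87.0] -> [-0.001, -0.003, 0.033] [0.001, -0.001, 0.003] n>= 1
```

Call:
{"op": "step_arm", "data": {"targets": [[[0, 0, 0.01], [0, 0, 0]], [[0, 0, 0.018], [0, 0, 0]], [[0, 0, 0.024], [0, 0, 0]], [[0, 0, 0.03], [0, 0, 0]], [[0, 0, 0.034], [0, 0, 0]], [[0, 0, 0.034], [0, 0, 0]]]}}

```text
time_s: 30.85
eef_pos: [0.4178, 0.2931, 0.0421]
orientation: [[0.047, 0.999, -0.0], [0.999, -0.047, 0.0], [-0.0, -0.0, -1.0]]
contact_force: [-4.2, -2.3, 10.9]
opening: 0.0594
grip_force: 45.3
```

Call:
{"op": "step_arm", "data": {"targets": [[[0, 0, -0.004], [0, 0, 0]], [[0, 0, -0.004], [0, 0, 0]], [[0, 0, -0.004], [0, 0, 0]], [[0, 0, -0.004], [0, 0, 0]], [[0, 0, -0.004], [0, 0, 0]], [[0, 0, -0.05], [0, 0, 0]], [[0, 0, -0.15], [0, 0, 0]], [[0, 0, -0.3], [0, 0, 0]], [[0, 0, -0.45], [0, 0, 0]], [[0, 0, -0.6], [0, 0, 0]], [[-0.1, 0.1, -0.63], [0, 0, 0]], [[-0.25, 0.2, -0.63], [0, 0, -0.05]], [[-0.42, 0.3, -0.63], [0, 0, -0.1]], [[-0.6, 0.4, -0.63], [0, 0, -0.19]], [[-0.78, 0.5, -0.63], [0, 0, -0.19]], [[-0.95, 0.55, -0.63], [0, 0, -0.19]], [[-0.95, 0.55, -0.63], [0, 0, -0.19]]], "hand": 0.15}}

```text
time_s: 32.55
eef_pos: [0.5455, 0.0437, 0.1991]
orientation: [[-0.243, 0.97, 0.002], [0.97, 0.243, -0.002], [-0.003, 0.001, -1.0]]
contact_force: [0.2, 1.2, 0.5]
opening: 0.0724
grip_force: 0.0
```

```bash
python3 chk.py cup_a,.418,.293 sugar_bowl,.5217,.3099; python3 go.py .58,-.004,.2,104
```

```text
cup_a [-0.0019 -0.0016] -3 [0.92]
cup_a [-0.0018 -0.0019] 82 [0.87]
sugar_bowl [-0.0001 -0.0015] 13 [0.92]
sugar_bowl [-0.0019 -0.0027] 4 [0.9]
[0.5434 0.0504 0.1982] phi 104.49 t 32.85 open 0.0727 grip 0.0 F [0.1 1.4 0.4] j [  3.   3. 111.   0.  66. -12.]
[0.58, -0.004, 0.2, 104.0] -> [-0.247, 0.087, -0.007] [0.0, -0.0, 0.005] n>= 2
```

Call:
{"op": "step_arm", "data": {"targets": [[[-0.12, 0.04, 0], [0, 0, 0]], [[-0.247, 0.087, 0], [0, 0, 0]], [[-0.247, 0.087, 0], [0, 0, 0]], [[-0.247, 0.087, 0], [0, 0, 0]]], "hand": 0}}

```text
time_s: 33.25
eef_pos: [0.5801, -0.0044, 0.1979]
orientation: [[-0.249, 0.969, -0.001], [0.969, 0.249, 0.001], [0.001, -0.0, -1.0]]
contact_force: [0.2, 0.5, 0.4]
opening: 0.0857
grip_force: 0.0
```

```bash
python3 w.py pics/w5.png cup_a,.58,-.004 ;python3 go.py .58,-.004,.028,104
```

```text
cam [0.563 0.07  0.33 ] axis [ 0.07 -0.29 -0.96]
cup_a expect [323. 219.] [([323.0, 209.0, 82.0, 117.0], 0.85), ([493.0, 263.0, 138.0, 134.0], 0.73)]
  fit [ 0.58   -0.0028] 10.7 [np.float64(0.9790261186252893)]
[ 0.5795 -0.0039  0.1978] phi 104.47 t 33.35 open 0.0851 grip 0.0 F [ 1.1  0.3 -0.1] j [ -3.   7. 107.   0.  67. -17.]
[0.58, -0.004, 0.028, 104.0] -> [-0.001, 0.002, 0.679] [-0.0, -0.0, 0.005] n>= 4
```

View pics/w5.png

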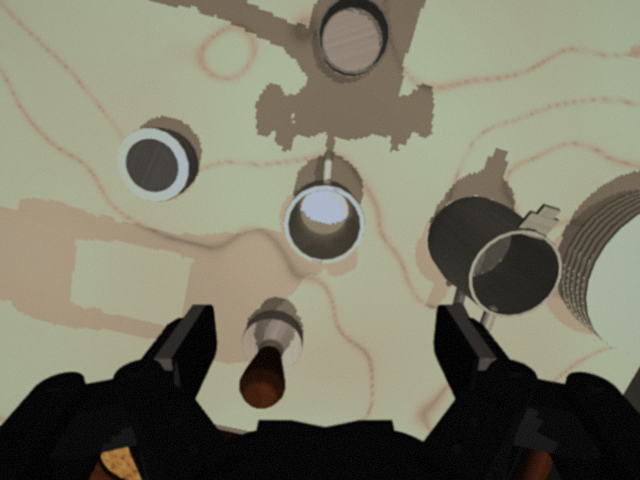

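The white cup is at (323,215), with its handle at (327,165). The pitcher (500,255) and tamper (270,350) are clear of the fingers.

Call:
{"op": "step_arm", "data": {"targets": [[[0.003, 0.001, 0.15], [0, 0, 0.02]], [[0.003, 0.001, 0.3], [0, 0, 0.02]], [[0.003, 0.001, 0.45], [0, 0, 0.02]], [[0.003, 0.001, 0.57], [0, 0, 0.02]], [[0.003, 0.001, 0.63], [0, 0, 0.02]], [[0.003, 0.001, 0.66], [0, 0, 0.02]], [[0.003, 0.001, 0.675], [0, 0, 0.02]], [[0.003, 0.001, 0.675], [0, 0, 0.02]], [[0.003, 0.001, 0.675], [0, 0, 0.02]]]}}

```text
time_s: 34.25
eef_pos: [0.5817, -0.0046, 0.0309]
orientation: [[-0.218, 0.976, 0.003], [0.976, 0.218, -0.0], [-0.001, 0.003, -1.0]]
contact_force: [-0.1, 0.3, -0.3]
opening: 0.0852
grip_force: 0.0
```

Call:
{"op": "step_arm", "data": {"targets": [[[0, 0, 0], [0, 0, 0]], [[0, 0, 0], [0, 0, 0]], [[0, 0, 0], [0, 0, 0]], [[0, 0, 0], [0, 0, 0]], [[0, 0, 0], [0, 0, 0]], [[0, 0, 0], [0, 0, 0]], [[0, 0, 0], [0, 0, 0]], [[0, 0, 0], [0, 0, 0]], [[0, 0, 0], [0, 0, 0]], [[0, 0, 0], [0, 0, 0]]], "hand": 1, "force": 40}}

```text
time_s: 35.25
eef_pos: [0.5811, -0.0048, 0.0307]
orientation: [[-0.218, 0.976, 0.002], [0.976, 0.218, -0.0], [-0.001, 0.002, -1.0]]
contact_force: [-2.3, 0.2, 5.4]
opening: 0.0595
grip_force: 42.5
```

```bash
python3 go.py .4425,-.327,.17,102
```

```text
[ 0.5811 -0.0048  0.0307] phi 102.57 t 35.25 open 0.0595 grip 42.51874355783002 F [-2.3  0.2  5.4] j [ -3.  17. 114.  -0.  49. -15.]
[0.4425, -0.327, 0.17, 102.0] -> [-1.138, -0.821, -0.558] [0.001, 0.0, 0.006] n>= 8
```

Call:
{"op": "step_arm", "data": {"targets": [[[0, 0, -0.1], [0, 0, 0]], [[0, 0, -0.25], [0, 0, 0]], [[0, 0, -0.42], [0, 0, 0]], [[0, 0, -0.6], [0, 0, 0]], [[-0.1, -0.05, -0.65], [0, 0, 0]], [[-0.22, -0.15, -0.65], [0, 0, 0]], [[-0.36, -0.25, -0.65], [0, 0, 0]], [[-0.5, -0.35, -0.65], [0, 0, 0]], [[-0.64, -0.45, -0.65], [0, 0, 0]], [[-0.78, -0.56, -0.65], [0, 0, 0]], [[-0.9, -0.65, -0.65], [0, 0, 0]], [[-0.98, -0.72, -0.65], [0, 0, 0]], [[-0.98, -0.72, -0.65], [0, 0, 0]], [[-0.98, -0.72, -0.65], [0, 0, 0]]]}}

```text
time_s: 36.65
eef_pos: [0.4575, -0.2831, 0.1915]
orientation: [[-0.216, 0.976, -0.0], [0.976, 0.216, 0.001], [0.001, 0.0, -1.0]]
contact_force: [0.3, -0.2, -1.8]
opening: 0.0592
grip_force: 43.9
```

```bash
python3 go.py .4425,-.3275,.05,102
```

```text
[ 0.4575 -0.2831  0.1915] phi 102.47 t 36.65 open 0.0592 grip 43.919996257718594 F [ 0.3 -0.2 -1.8] j [-34.   3. 112.   0.  66. -47.]
[0.4425, -0.3275, 0.05, 102.0] -> [-0.161, -0.097, 0.566] [0.0, -0.0, 0.005] n>= 3
```

Call:
{"op": "step_arm", "data": {"targets": [[[-0.1, -0.06, 0], [0, 0, 0]], [[-0.161, -0.097, 0.02], [0, 0, 0]], [[-0.161, -0.097, 0.1], [0, 0, 0]], [[-0.161, -0.097, 0.22], [0, 0, 0]], [[-0.161, -0.097, 0.34], [0, 0, 0]], [[-0.161, -0.097, 0.44], [0, 0, 0]], [[-0.161, -0.097, 0.51], [0, 0, 0]], [[-0.161, -0.097, 0.55], [0, 0, 0]], [[-0.161, -0.097, 0.566], [0, 0, 0]], [[-0.161, -0.097, 0.566], [0, 0, 0]], [[-0.161, -0.097, 0.566], [0, 0, 0]], [[-0.161, -0.097, 0.566], [0, 0, 0]]]}}

```text
time_s: 37.85
eef_pos: [0.444, -0.3281, 0.0516]
orientation: [[-0.218, 0.976, 0.002], [0.976, 0.218, -0.001], [-0.002, 0.002, -1.0]]
contact_force: [0.2, -0.2, -1.3]
opening: 0.0591
grip_force: 43.9
```

```bash
python3 go.py .4425,-.3275,.0425,102
```

```text
[ 0.444  -0.3281  0.0516] phi 102.58 t 37.85 open 0.0591 grip 43.915212019419414 F [ 0.2 -0.2 -1.3] j [-39.  13. 117.   0.  50. -52.]
[0.4425, -0.3275, 0.0425, 102.0] -> [0.004, -0.005, 0.036] [0.001, 0.001, 0.006] n>= 1
```

Call:
{"op": "step_arm", "data": {"targets": [[[0, -0.004, 0.01], [0, 0, 0]], [[0, -0.004, 0.018], [0, 0, 0]], [[0, -0.004, 0.024], [0, 0, 0]], [[0, -0.004, 0.03], [0, 0, 0]], [[0, -0.004, 0.034], [0, 0, 0]], [[0, -0.004, 0.034], [0, 0, 0]]]}}

```text
time_s: 38.45
eef_pos: [0.4421, -0.328, 0.0427]
orientation: [[-0.218, 0.976, -0.0], [0.976, 0.218, -0.0], [-0.0, -0.0, -1.0]]
contact_force: [-3.4, 1.1, 5.2]
opening: 0.0591
grip_force: 44.5
```

In contact. Release and retreat.

Call:
{"op": "step_arm", "data": {"targets": [[[0, 0, 0], [0, 0, 0]], [[0, 0, 0], [0, 0, 0]], [[0, 0, 0], [0, 0, 0]], [[0, 0, 0], [0, 0, 0]], [[0, 0, 0], [0, 0, 0]], [[0, 0, -0.05], [0, 0, 0]], [[0, 0, -0.15], [0, 0, 0]], [[0, 0, -0.3], [0, 0, 0]], [[0, 0, -0.45], [0, 0, 0]], [[0, 0, -0.6], [0, 0, 0]], [[-0.15, 0, -0.65], [0, 0, 0]], [[-0.3, 0, -0.65], [0, 0, 0]], [[-0.45, 0, -0.65], [0, 0, 0]], [[-0.6, 0, -0.65], [0, 0, 0]], [[-0.6, 0, -0.65], [0, 0, 0]], [[-0.6, 0, -0.65], [0, 0, 0]]], "hand": 0.15}}

```text
time_s: 40.05
eef_pos: [0.4745, -0.4745, 0.2045]
orientation: [[-0.217, 0.976, -0.0], [0.976, 0.217, 0.001], [0.001, -0.0, -1.0]]
contact_force: [0.0, 0.2, 0.3]
opening: 0.0724
grip_force: 0.0
```

```bash
python3 chk.py cup_a,.4425,-.327 cup_a,.418,.293 beaker,.5475,-.3283 sugar_bowl,.5217,.3099 milk_jug,.6203,.326; python3 - <<'E'
from rig import bot
import cv2
a=bot.get_image('scene')["image"][150:390,120:500,::-1];cv2.imwrite("pics/end.png",cv2.resize(a,(800,505),interpolation=cv2.INTER_CUBIC))
E
```

```text
cup_a [-0.0016  0.0006] 12 [0.94]
cup_a [-0.0002 -0.0016] 124 [0.86]
cup_a [-0.0026  0.0009] 0 [0.85]
cup_a [-0.0008 -0.0027] 85 [0.9]
beaker [-0.0019  0.0003] 2 [0.93]
beaker [-0.0029 -0.0022] 6 [0.92]
sugar_bowl [-0.0005 -0.0007] 6 [0.92]
sugar_bowl [-0.0011 -0.0022] 11 [0.96]
milk_jug [-0.0013 -0.0022] -60 [0.87]
milk_jug [ 0.0001 -0.0014] 111 [0.93]
```

View pics/end.png

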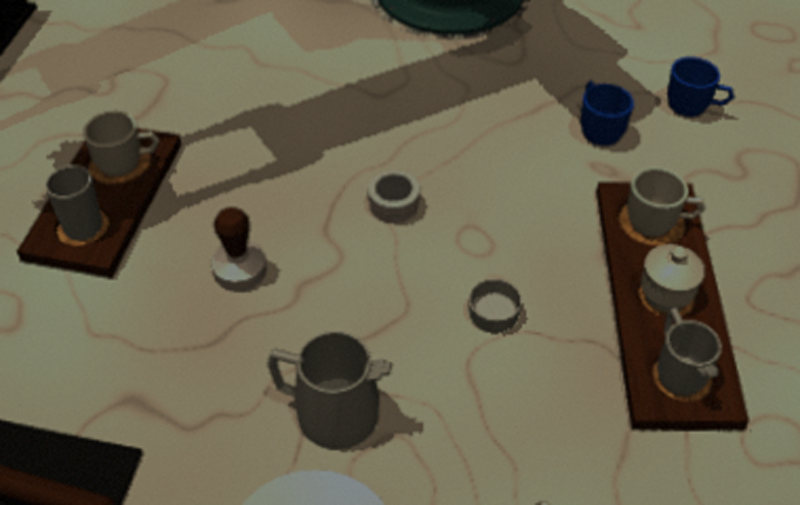

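All five pieces stand upright in their wells: cups at crop (112,145) and (658,203), beaker (75,205), sugar bowl (672,278), jug (688,357). The pitcher and tamper are where they were, so I hand in.

```bash
python3 -c "
from rig import bot
print(bot.finish_job())"
```

```text
the job is handed in; nothing more can be done
None
```

I handed the job in with all five pieces standing upright in their wells, each within about 4 mm of its well's centre by the cameras, and the pitcher and tamper untouched; the hand-in returned no verdict.

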